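Set out a 20 cm cut with a tape measure

ROBOT

A 6-joint arm with a two-finger parallel gripper is mounted at the origin on a cart in front of the work surface, level with it; the furniture and walls round the work are solid. World frame = base frame: x ahead of the robot, y to its left, z up, the work surface at z = 0. Lengths are in mm, angles in rad, forces in N, time in s.
With the tool pointing down it reaches from about 275 to 750 mm from the base axis. Payload 10.2 kg.
Tool frame: the origin (TCP) lies at the very end of the fingers, on their centre line; the grasp point (between the pads) lies behind it (ctrl.grasp_offset is the z of the grasp point in the tool frame, in mm); z points along the fingers, y is the direction in which the jaws open and shut (so a half turn about z gives the same grasp; the last joint's range is limited). The gripper opens to 85 mm and grips with 20 to 120 N. Pads are 22 mm wide; open, the fingers measure 114 mm over their backs; the gripper's body (76 mm by 85 mm) begins 54 mm behind the grasp point. The pads swing forward as they close: fully open they stand 13 mm farther back than shut.
Start: joints at [0.924, 0.313, 1.498, -0, 1.331, -0.223], TCP at [215.907, 478.555, 231.294] pointing down, gripper open.
Joint ranges: [-2.94, 2.94], [-0.97, 2.17], [0.19, 2.56], [-1.23, 4.37], [0.02, 3.11], [-2.88, 2.88]. Speed limits (rad/s): [2.39, 2.39, 3.01, 3.14, 3.14, 3.14].

INTERFACE

Orientations are given as a unit quaternion [w, x, y, z].
In Python, from rig import ctrl, capture, job gives the robot as it stands. The module is installed in compiled form; this text tells all that it offers.
- The arm moves only by the tool move_arm, never from a script. Its argument "series" is a list of rows, each a list of 7 numbers: the turn, a rotation vector about the tool's x, y, z in rad, then the shift along the tool's x, y, z in cm, then the opening, from 0 (shut) to 1 (fully open). A call has 1 to 5 rows; each row is the pose to reach, as a shift and turn from the pose measured when the call began, along the tool's axes at that moment; what a row does not reach only later rows make up. A row lasts 1/12 s, in which the tool goes at most 41.7 mm and 7.16 degrees, less where a joint would pass 70% of its speed; a pose out of reach is approached as far as the arm can. A call with a gripper value outside its range is refused whole. The fingers move at their own pace and stop on an object; "grip_force" is the grip in N (left out, the last holds). Time passes only in rows, so rows that repeat a pose let the fingers close. It gives the time, the measured TCP pose, the force and the opening at its end, in the units of the state.
- ctrl.sense(): the state, without advancing time (a new reading comes with each control period).
- capture(name): name is "scene" or "top" or "wrist"; returns a dict with "frame" (420x560x3 uint8, red, green, blue), "mtx" (3x3 intrinsics, pixels), "dist" ([k1, k2, p1, p2, k3] as OpenCV has them; the pictures are not rectified), "R" (3x3) and "t" (3): a world point X has camera coordinates R X + t. Camera axes: x right, y down, z forward; pixel columns grow to the right and rows downward; lengths in mm; the calibration is good to about 2 mm. A picture is of the moment at which its call begins. There is no depth.
- job.finish_job(): hands the job in, once; it reports no verdict.
The state is a dict: "time_s": time; "joints": joint angles; "dq": joint speeds; "tau": joint torques, N m; "eef_pos": TCP position; "ee_rot": TCP orientation; "force": force on the tool from outside, world axes, zero at the start; "wrist_torque": the same for the moment, N m; "grip_width": opening from 0.0 (shut) to 1.0 (fully open).
Only numpy, scipy, OpenCV 4.12 (cv2) and the standard library are available. Lean on these libraries where they do the work, as an engineer would, in place of code of your own. Each camera call takes 0.05 s, during which the arm holds its last target.

TASK

The oak board is to be cut 20 cm from its left end, the end nearest the hob. Hook the tape measure over that end, draw the case back along the board against the spring until 20 cm of blade is out, press the lock down, firmly but without bearing hard on the board, so that it stays, and leave the tape lying straight along the board with its hook still against the end, ready for the pencil. Do not let the blade fly back, do not drag the board out of place, and leave the mug, the spice jar, the lemon and the pencil alone.

Things in the scene. Friction and masses are not known exactly. Their poses are not given: they have to be found in the camera images.
- tape_centre (a point): centre of the case, 26 mm above its underside, of a yellow and black pocket tape measure, loose, 76 long x 36 wide mm, 52 high at the rear and 34 at the front, flat upright sides, 0.4 kg in all; at the start it stands on a small oak offcut with its hook hanging over the offcut's edge. x axis points forward, where the blade comes out, z up. A red lock tab stands on its front part.
- tape_mouth (a point): the slot where the blade leaves the case: on the front face (38 mm ahead of the case's centre), 4.5 mm above the underside; same axes as tape_centre.
- hook (a point): steel hook at the blade's tip: a plate 21 wide x 2 thick mm square to the blade, reaching down to 9 mm below the case's underside. The point is on its inner face (towards the case), 4 mm below the underside. Blade home: this face touches the case's front. With the case on the board and the hook beyond its end, drawing the case back brings this face against the end and pulls the blade out.
- blade (a joint): blade drawn out, m: 0 = home, 0.24 = all; the distance from the case's front to the hook's inner face. A spring draws it in with 2 N at 0 to 2.6 N at 0.2. The case slips easily on the board (friction 0.2): let go unlocked, it is pulled back to the hook. The blade is stiff and straight.
- lock (a joint): travel of the lock, m: 0 = up, free; from 0.0025 a brake shoe presses on the reel, 0.0055 = the stop (0.0038 and more counts as locked). It yields at about 6 N, needs up to 12 N to reach the stop, and stays where it is left; pulling it up frees the blade. Pushing the tape down by the tab with over 6 N while it stands on something presses the lock, so set it down gently.
- lock_top (a point): centre of the top face of the lock tab: a red block 24 long (along the case) x 14 wide mm, flat upright sides, standing 20 mm above the case's front part when up, 16 mm ahead of the case's centre. Pinched across its width, the whole tape can be lifted and drawn by it, and it can be pressed down while still pinched (leave 6 mm under the fingertips).
- board: oak board, loose, 120 wide (x) x 380 long (y) x 30 thick mm, 1.5 kg, lying flat on the worktop and held there by friction alone (about 7 N to slide); origin at the centre of its underside, y axis along its length to the left, towards the hob.
- board_end (a point): middle of the top edge of the board's left end (30 mm above the worktop), on the end face; axes as the board's: y points out of the end face, z up.
- pencil: short red carpenter's pencil, 120 x 11 x 8 mm, lying across the board near its right end, more than 300 mm from the left end; origin at the centre of its underside.
- mug: red mug with grey-green dots, 87 x 117 x 97 mm, standing behind the board; origin at the centre of its underside.
- spice: glass spice jar with red cap, 45 mm across, 106 mm high, behind the board; origin at the centre of its underside.
- lemon: yellow lemon, 72 x 57 x 58 mm, behind the board; origin at the centre of its underside.
- tape_case: the case as one body; origin at the centre of its underside, axes as tape_centre.
There are look-alikes about, which are no part of the job. What is shaped like the tape_case but pink is not meant.

How it is judged (in metres and radians):
On the way, in this order (a step that is already met when the one before it is completed fails the run):
1. the hook has caught the board's left end and the blade is being drawn out, unlocked (y of hook in the frame of board_end between -0.004 and 0.004 m and z of hook in the frame of board_end between -0.012 and -0.001 m and x of hook in the frame of board_end between -0.05 and 0.05 m and value of joint blade above 0.04 m and value of joint lock below 0.0025 m), for 0.1 s.
2. 20 cm of blade is out, hook at the end, and the lock is down (y of hook in the frame of board_end between -0.004 and 0.004 m and z of hook in the frame of board_end between -0.012 and -0.001 m and x of hook in the frame of board_end between -0.05 and 0.05 m and value of joint blade between 0.196 and 0.204 m and value of joint lock above 0.0038 m), for 0.3 s.
At the end, for the whole second after the job is handed in: Blade out 200 mm (within 4 mm) and locked (3.8 mm down or more); hook's inner face within 4 mm of the board's left end face, below its top edge, within 50 mm of mid-width; case level on the board (0.07 rad) and along it (0.08 rad), at rest, let go (all of step 2 and angle between tape_centre's own z axis and vertical below 0.07 rad and angle between the x axis of tape_centre and the y axis of board, either way round below 0.08 rad and linear speed of tape_case below 0.02 m/s); the robot touches nothing.
It fails at once if the blade is let fly back (faster than 0.4 m/s) (velocity of joint blade below -0.4 m/s).
It fails at once if the board is moved more than 30 mm (distance of board from where it was at the start of the episode above 0.03 m).
It fails at once if the mug, spice jar or lemon is moved more than 30 mm (distance of any of mug, spice, lemon from where it was at the start of the episode above 0.03 m).
It fails at once if the pencil is moved more than 40 mm (distance of pencil from where it was at the start of the episode above 0.04 m).
It fails at once if the tape is pressed on the board with over 70 N (contact force between tape_case and board above 70 N).
It also fails if it takes over 56 s, if anything falls off the work surface, if the arm or the gripper's body presses on something with over 40 N, if the wrist force passes 120 N, or if a joint passes its speed limit or range.

## Working session

There is one attempt and no reset: what is moved stays moved. The work goes in short steps, Python scripts to look and compute and a tool call to move; the robot and the scene stay as the last step left them, time stands still between calls to the robot, and variables do not carry over. Pictures are saved under pics/ and viewed, and the job is handed in when it is done.

Besides the shell and the picture viewer there is one more tool, called after ">>>" as name([rows], argument=value, ...), one row to a line, values as JSON. move_arm: Moves the arm, as the interface text tells. Its arguments: {"type":"object","properties":{"series":{"type":"array","items":{"type":"array","items":{"type":"number"}}},"grip_force":{"type":"number"}},"required":["series"]}

```bash
mkdir -p pics
python3 - <<'E'
from rig import ctrl,capture
import cv2
s=ctrl.sense();print(s, ctrl.grasp_offset)
import pickle
for n in ["scene","top","wrist"]:
    c=capture(n);cv2.imwrite(f"pics/{n}0.png",cv2.cvtColor(c["frame"],cv2.COLOR_RGB2BGR));pickle.dump(c,open(f"{n}0.pkl","wb"))
    print(n,c["mtx"].tolist(),c["R"].round(3).tolist(),c["t"].round(1).tolist(),c["dist"])
E
```

```text
{'time_s': 0.0, 'joints': array([ 9.23600854e-01,  3.13453745e-01,  1.49845737e+00,  2.96023831e-05,
        1.33101045e+00, -2.23371921e-01]), 'dq': array([ 9.92799369e-05,  5.17135311e-04,  1.66986564e-03, -7.78743665e-04,
        6.40458372e-05,  5.34518907e-04]), 'tau': array([ 2.39115097e-04, -4.12262857e+01, -2.59746569e+01, -2.10479520e-04,
        4.18774463e-03, -1.16462087e-05]), 'eef_pos': array([215.73218637, 478.33659963, 230.72552883]), 'ee_rot': array([-2.93213771e-04,  2.10332693e-01,  9.77629642e-01, -5.96432616e-04]), 'force': array([ 0.05628821,  0.91574374, -0.23480491]), 'wrist_torque': array([-0.00926478,  0.0091793 ,  0.01606984]), 'grip_width': 1.0026857910940095} -18.700000000000003
scene [[525.6904870498912, 0.0, 275.9202363265233], [0.0, 525.6904870498912, 211.28696167742805], [0.0, 0.0, 1.0]] [[0.843, -0.539, 0.009], [-0.306, -0.493, -0.814], [0.443, 0.683, -0.58]] [-525.1, 212.0, 1490.5] [0.0097324 0.        0.        0.        0.       ]
top [[421.6427217414054, 0.0, 279.1719340410712], [0.0, 421.6427217414054, 206.04653265846324], [0.0, 0.0, 1.0]] [[0.017, -1.0, 0.007], [-0.99, -0.018, -0.139], [0.139, -0.005, -0.99]] [-110.6, 564.9, 1091.8] [-0.03002874  0.          0.          0.          0.        ]
wrist [[316.34775901782905, 0.0, 276.55884617860306], [0.0, 316.34775901782905, 213.82664448394752], [0.0, 0.0, 1.0]] [[0.411, 0.912, -0.002], [0.87, -0.391, 0.3], [0.273, -0.125, -0.954]] [-523.9, -39.3, 380.1] [-0.01089496  0.          0.          0.          0.        ]
```

View pics/scene0.png

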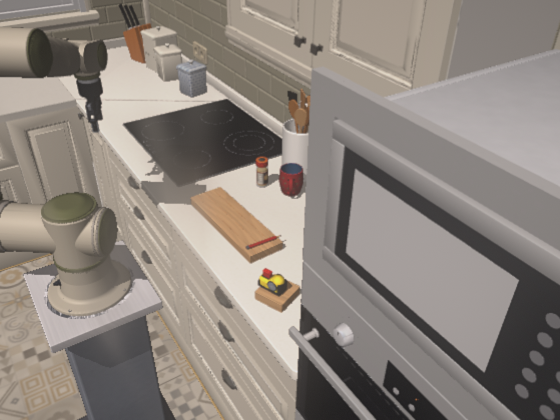

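View pics/top0.png

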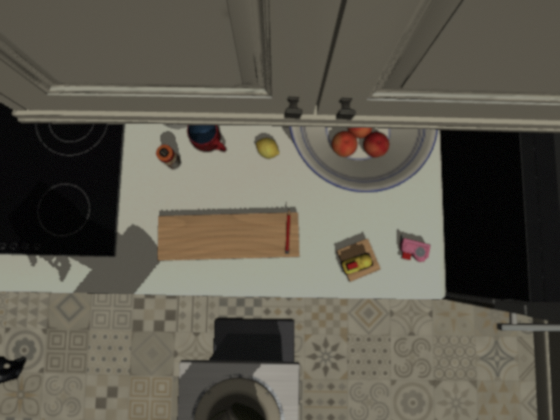

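View pics/wrist0.png

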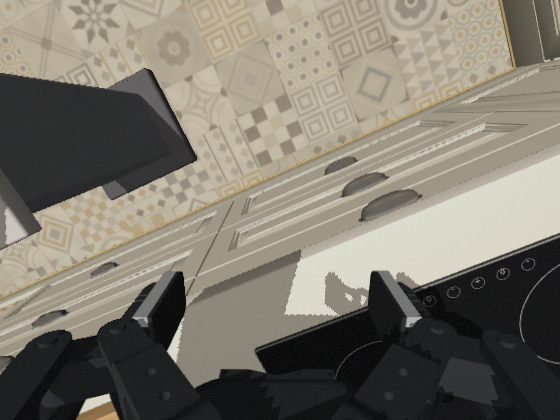

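The top view shows the board running from about (158,237) at its left end to (299,235), with the pencil at (288,233). There are two tape-like objects: one yellow and black on an offcut at (357,262), and a pink one at (415,250). The yellow one fits the description, and I'll confirm it in enlarged crops.

```bash
cat > h.py <<'E'
import numpy as np,cv2
from scipy.spatial.transform import Rotation as Rn
def ray(c,u,v,z):
    p=cv2.undistortPoints(np.array([[[u,v]]],float),c["mtx"],np.array(c["dist"]))[0,0]
    R=np.array(c["R"]);t=np.array(c["t"])
    o=-R.T@t; d=R.T@np.array([p[0],p[1],1]); return o+d*(z-o[2])/d[2]
def proj(c,P):
    return cv2.projectPoints(np.atleast_2d(np.array(P,float)),cv2.Rodrigues(np.array(c["R"]))[0],np.array(c["t"],float),c["mtx"],np.array(c["dist"]))[0][:,0]
def crop(c,x0,y0,x1,y1,k,fn):
    f=cv2.cvtColor(c["frame"],cv2.COLOR_RGB2BGR)[y0:y1,x0:x1]
    cv2.imwrite(fn,cv2.resize(f,None,fx=k,fy=k,interpolation=cv2.INTER_CUBIC))
E
python3 - <<'E'
import pickle
from h import *
t=pickle.load(open("top0.pkl","rb"));s=pickle.load(open("scene0.pkl","rb"))
crop(t,325,230,445,290,6,"pics/t1.png")
crop(t,145,200,310,270,4,"pics/t2.png")
crop(s,245,255,310,315,9,"pics/s1.png")
E
```

```text
(no output)
```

View pics/t1.png

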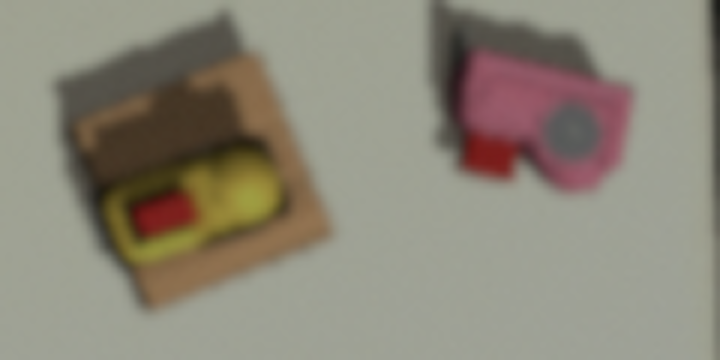

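View pics/t2.png

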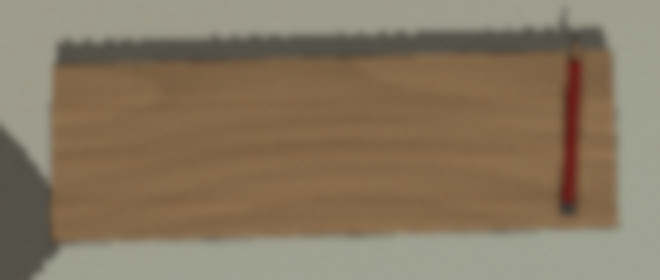

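View pics/s1.png

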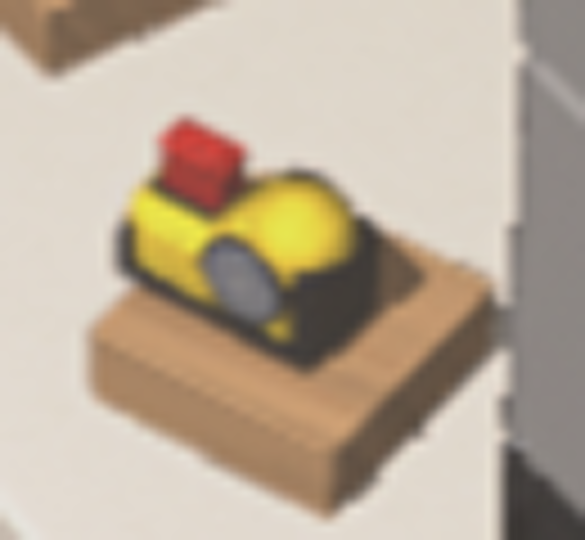

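The enlarged crop confirms it: the yellow tape with its red lock faces left at the offcut edge, and the pink one lies on its side. Next I compute positions.

Run:
```python
import pickle
from h import *
t=pickle.load(open("top0.pkl","rb"));s=pickle.load(open("scene0.pkl","rb"))
def P(x,y,z,o=(145,200),k=4,c=t): return ray(c,(x+.5)/k-.5+o[0],(y+.5)/k-.5+o[1],z).round(1)
for q in [(55,65),(53,240),(608,50),(617,227)]: print("board",P(*q,30))
# offcut corners scan z
o=(325,230)
for z in (20,25,30):
    print("off",z,[P(*q,z,o,6).tolist() for q in [(75,125),(150,308),(330,235),(262,55)]],
     "scene",[P(*q,z,(245,255),9,s).tolist() for q in [(90,340),(328,450),(492,288)]])
for z in (80,84,89):
    print("lock",z,[P(*q,z,o,6).tolist() for q in [(130,205),(140,236),(195,219),(186,188)]],
     "scene",[P(*q,z,(245,255),9,s).tolist() for q in [(162,135),(185,117),(244,152),(215,172)]])
```

```text
board [535.4 225.1  30. ]
board [418.2 219.8  30. ]
board [ 552.4 -148.    30. ]
board [ 433.7 -155.4   30. ]
off 20 [[451.6, -258.9, 20.0], [371.0, -292.3, 20.0], [404.5, -373.3, 20.0], [484.5, -343.6, 20.0]] scene [[370.5, -285.8, 20.0], [406.9, -363.4, 20.0], [487.8, -332.3, 20.0]]
off 25 [[451.4, -258.1, 25.0], [371.1, -291.4, 25.0], [404.5, -372.1, 25.0], [484.2, -342.5, 25.0]] scene [[367.9, -290.2, 25.0], [404.2, -367.4, 25.0], [484.7, -336.5, 25.0]]
off 30 [[451.3, -257.4, 30.0], [371.3, -290.6, 30.0], [404.5, -370.8, 30.0], [483.9, -341.4, 30.0]] scene [[365.4, -294.7, 30.0], [401.4, -371.5, 30.0], [481.6, -340.7, 30.0]]
lock 80 [[416.0, -273.6, 80.0], [403.0, -277.8, 80.0], [410.5, -301.2, 80.0], [423.5, -297.5, 80.0]] scene [[403.2, -275.1, 80.0], [413.4, -271.8, 80.0], [420.2, -294.7, 80.0], [408.1, -297.7, 80.0]]
lock 84 [[416.0, -273.0, 84.0], [403.0, -277.1, 84.0], [410.5, -300.5, 84.0], [423.5, -296.7, 84.0]] scene [[400.9, -278.9, 84.0], [411.0, -275.7, 84.0], [417.8, -298.5, 84.0], [405.7, -301.4, 84.0]]
lock 89 [[415.9, -272.1, 89.0], [403.1, -276.3, 89.0], [410.5, -299.5, 89.0], [423.4, -295.8, 89.0]] scene [[398.0, -283.7, 89.0], [408.1, -280.5, 89.0], [414.8, -303.2, 89.0], [402.8, -306.1, 89.0]]
```

```bash
cat >> h.py <<'E'
def plan(pos,yaw):
    """yaw: tool-x heading in deg, tool pointing straight down"""
    from rig import ctrl
    s=ctrl.sense();q=np.array(s["ee_rot"]);C=Rn.from_quat([q[1],q[2],q[3],q[0]])
    y=np.radians(yaw);x=np.array([np.cos(y),np.sin(y),0]);z=np.array([0,0,-1.]);
    T=Rn.from_matrix(np.stack([x,np.cross(z,x),z],1))
    m=C.as_matrix()
    print("t",round(s["time_s"],2),"pos",s["eef_pos"].round(1),"toolx yaw",np.degrees(np.arctan2(m[1,0],m[0,0])).round(2),"tz",m[:,2].round(4),"F",s["force"].round(1),"w",round(s["grip_width"],3))
    print("turn",(C.inv()*T).as_rotvec().round(4),"shift cm",((C.inv().apply(np.array(pos)-s["eef_pos"]))/10).round(3))
E
python3 -c "
from h import *
plan([400,-285,200],109)"
```

```text
t 0.15 pos [215.8 478.4 230.9] toolx yaw 155.72 tz [-6.e-04 -8.e-04 -1.e+00] F [0.1 0.2 0.2] w 0.998
turn [-1.000e-03  2.000e-04  8.154e-01] shift cm [-48.183 -62.009   3.136]
```

>>> move_arm([
  [0, 0, 0.82, -48.2, -62, 3.1, 1],
  [0, 0, 0.82, -48.2, -62, 3.1, 1],
  [0, 0, 0.82, -48.2, -62, 3.1, 1],
  [0, 0, 0.82, -48.2, -62, 3.1, 1],
  [0, 0, 0.82, -48.2, -62, 3.1, 1],
])

```text
time_s: 0.57
eef_pos: [264.4, 274.5, 222.8]
ee_rot: [-0.0, 0.503, 0.864, -0.0]
force: [1.1, 0.6, 0.3]
grip_width: 0.996
```

```bash
python3 -c "
from h import *
plan([400,-285,200],109)"
```

```text
t 0.57 pos [264.4 274.5 222.8] toolx yaw 119.61 tz [-4.e-04 -7.e-04 -1.e+00] F [1.1 0.6 0.3] w 0.996
turn [-0.0007  0.0005  0.1851] shift cm [-55.339 -15.849   2.317]
```

>>> move_arm([
  [0, 0, 0.185, -55.3, -15.8, 2.3, 1],
  [0, 0, 0.185, -55.3, -15.8, 2.3, 1],
  [0, 0, 0.185, -55.3, -15.8, 2.3, 1],
  [0, 0, 0.185, -55.3, -15.8, 2.3, 1],
  [0, 0, 0.185, -55.3, -15.8, 2.3, 1],
])

```text
time_s: 0.98
eef_pos: [313.4, 72.0, 214.9]
ee_rot: [0.0, 0.581, 0.814, -0.0]
force: [1.8, 0.4, -0.0]
grip_width: 0.994
```

```bash
python3 -c "
from h import *
plan([400,-285,200],109)"
```

```text
t 0.98 pos [313.4  72.  214.9] toolx yaw 109.02 tz [ 4.e-04 -8.e-04 -1.e+00] F [ 1.8  0.4 -0. ] w 0.994
turn [0.0001 0.0009 0.0004] shift cm [-36.572  -3.45    1.522]
```

>>> move_arm([
  [0, 0, 0, -36.6, -3.4, 1.5, 1],
  [0, 0, 0, -36.6, -3.4, 1.5, 1],
  [0, 0, 0, -36.6, -3.4, 1.5, 1],
  [0, 0, 0, -36.6, -3.4, 1.5, 1],
  [0, 0, 0, -36.6, -3.4, 1.5, 1],
])

```text
time_s: 1.4
eef_pos: [362.4, -130.8, 206.5]
ee_rot: [0.001, 0.581, 0.814, -0.0]
force: [0.4, 0.7, 1.0]
grip_width: 1.001
```

>>> move_arm([
  [0, 0, 0, -16, -1.5, 0.7, 1],
  [0, 0, 0, -16, -1.5, 0.7, 1],
  [0, 0, 0, -16, -1.5, 0.7, 1],
  [0, 0, 0, -16, -1.5, 0.7, 1],
  [0, 0, 0, -16, -1.5, 0.7, 1],
])

```text
time_s: 1.82
eef_pos: [400.5, -292.2, 198.5]
ee_rot: [0.0, 0.583, 0.813, -0.001]
force: [0.2, 0.7, -1.3]
grip_width: 0.998
```

Run:
```python
from h import *
from rig import capture
import pickle
plan([400,-285,200],109)
c=capture("wrist");pickle.dump(c,open("w1.pkl","wb"))
print("cam",(-c["R"].T@c["t"]).round(1),c["R"].round(3).tolist())
crop(c,0,0,560,420,1.4,"pics/w1.png")
```

```text
t 1.82 pos [ 400.5 -292.2  198.5] toolx yaw 108.74 tz [ 1.0e-04 -1.5e-03 -1.0e+00] F [ 0.2  0.7 -1.3] w 0.998
turn [-0.0004  0.0014 -0.0045] shift cm [ 0.696  0.187 -0.156]
cam [ 375.6 -219.7  340.9] [[0.947, 0.322, -0.0], [0.307, -0.903, 0.302], [0.097, -0.286, -0.953]]
```

View pics/w1.png

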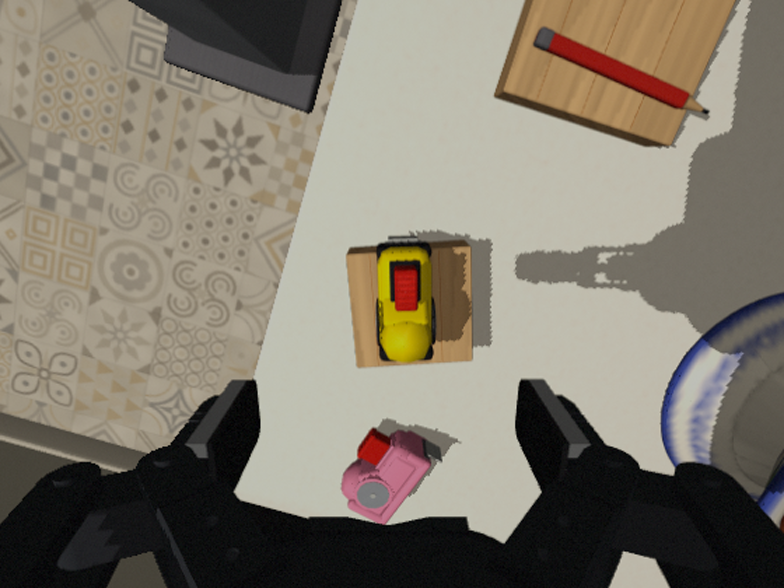

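The wrist view shows the yellow tape on its offcut with the lock at about (406,287), almost in line with the image's vertical. The board's right end and pencil are at the upper right. I'll enlarge it to measure.

Run:
```python
from h import *
import pickle
c=pickle.load(open("w1.pkl","rb"))
crop(c,240,160,345,270,5.4,"pics/w1c.png")
```

```text
(no output)
```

View pics/w1c.png

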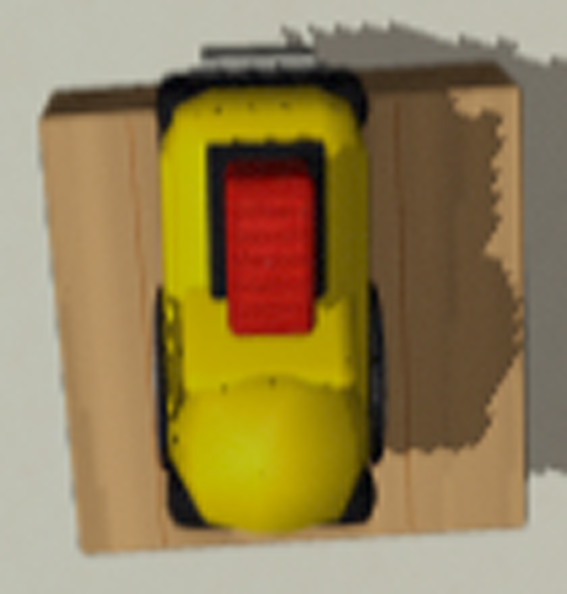

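Run:
```python
from h import *
import pickle
c=pickle.load(open("w1.pkl","rb"))
def P(x,y,z,o=(240,160),k=5.4): return ray(c,(x+.5)/k-.5+o[0],(y+.5)/k-.5+o[1],z)
def yaw(a,b): d=b-a; return np.degrees(np.arctan2(d[1],d[0])).round(1)
for z in (78,80,83):
    q=[P(*p,z) for p in [(228,178),(310,176),(313,332),(232,333)]]
    print(z,np.mean(q,0).round(1),"len",np.linalg.norm((q[0]+q[1]-q[2]-q[3])[:2]/2).round(1),"wid",np.linalg.norm((q[1]-q[0])[:2]).round(1),"yaw",yaw(q[3],q[0]),yaw(q[2],q[1]))
for z in (25,28): print("off",z,[P(*p,z).round(1)[:2].tolist() for p in [(43,115),(82,553),(523,525),(522,84)]])
# case flank bottom edges at base z=26 front black: (158,72)?
print("case",yaw(P(160,170,55),P(160,110,55)))
print("board right corners", [ray(c,u/1.4,v/1.4,30).round(1).tolist() for u,v in [(497,95),(670,144)]])
```

```text
78 [ 411.1 -289.1   78. ] len 26.0 wid 13.0 yaw 110.5 111.0
80 [ 410.8 -288.5   80. ] len 25.8 wid 12.9 yaw 110.5 111.0
83 [ 410.4 -287.7   83. ] len 25.5 wid 12.7 yaw 110.5 111.0
off 25 [[368.5, -290.8], [402.9, -374.9], [485.7, -340.2], [451.5, -256.4]]
off 28 [[368.6, -290.2], [402.6, -373.5], [484.6, -339.1], [450.8, -256.0]]
case 108.4
board right corners [[429.7, -159.5, 30.0], [550.6, -149.6, 30.0]]
```

```bash
python3 -c "
from h import *
plan([411,-287,110],110)"
```

```text
t 1.87 pos [ 400.1 -289.3  198.6] toolx yaw 108.8 tz [-5.e-04  1.e-04 -1.e+00] F [-0.5  1.  -0.5] w 1.001
turn [-0.0004 -0.0003 -0.0209] shift cm [-0.14   1.11   8.857]
```

>>> move_arm([
  [0, 0, -0.02, -0.14, 1.1, 3, 0.6],
  [0, 0, -0.02, -0.14, 1.1, 6, 0.6],
  [0, 0, -0.02, -0.14, 1.1, 8.9, 0.6],
  [0, 0, -0.02, -0.14, 1.1, 8.9, 0.6],
  [0, 0, -0.02, -0.14, 1.1, 8.9, 0.6],
], grip_force=30)

```text
time_s: 2.28
eef_pos: [410.6, -286.1, 109.6]
ee_rot: [-0.001, 0.574, 0.819, 0.0]
force: [0.1, -0.2, 0.6]
grip_width: 0.604
```

Run:
```python
from h import *
from rig import capture
import pickle
plan([411,-287,68],110)
c=capture("wrist");pickle.dump(c,open("w2.pkl","wb"))
crop(c,100,150,420,420,2.2,"pics/w2.png")
```

```text
t 2.28 pos [ 410.6 -286.1  109.6] toolx yaw 109.98 tz [-0.0019  0.0018 -1.    ] F [ 0.1 -0.2  0.6] w 0.604
turn [-0.0012 -0.0024 -0.0003] shift cm [-0.111  0.007  4.159]
```

View pics/w2.png

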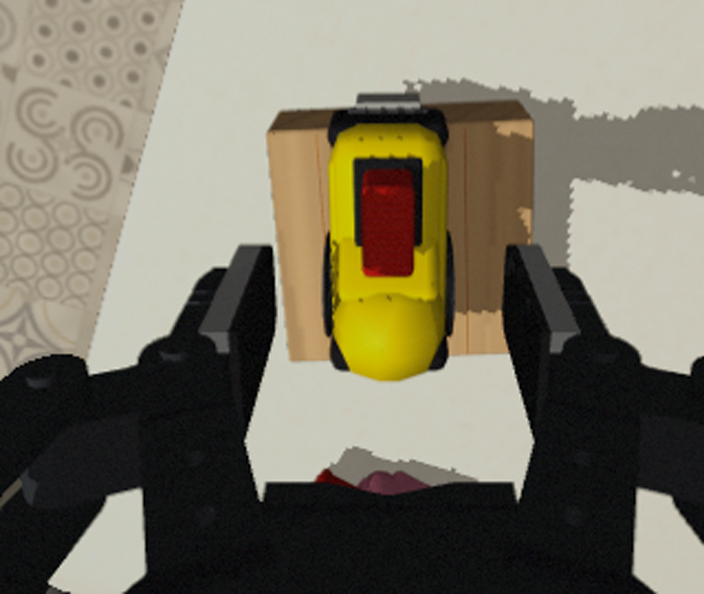

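The picture shows the lock at crop (388,223), centred between the fingers and aligned with them. A quick check by triangulation:

Run:
```python
from h import *
import pickle
c=pickle.load(open("w2.pkl","rb"));a=pickle.load(open("w1.pkl","rb"))
for z in (76,79,82):
    print(z,[ray(c,(u+.5)/2.2-.5+100,(v+.5)/2.2-.5+150,z).round(1)[:2].tolist() for u,v in [(362,182),(412,182),(413,277),(362,278)]])
    print(z,[ray(a,(u+.5)/5.4-.5+240,(v+.5)/5.4-.5+160,z).round(1)[:2].tolist() for u,v in [(228,178),(310,176),(313,332),(232,333)]])
```

```text
76 [[400.2, -279.9], [412.9, -275.3], [423.3, -302.0], [409.8, -307.3]]
76 [[400.6, -279.6], [412.9, -275.1], [422.2, -299.6], [409.7, -304.1]]
79 [[399.9, -278.8], [412.4, -274.2], [422.6, -300.5], [409.4, -305.7]]
79 [[400.3, -278.9], [412.4, -274.5], [421.7, -298.7], [409.3, -303.1]]
82 [[399.7, -277.7], [412.0, -273.2], [421.9, -299.0], [409.0, -304.1]]
82 [[400.0, -278.2], [412.0, -273.8], [421.2, -297.8], [409.0, -302.1]]
```

>>> move_arm([
  [0, 0, 0, -0.1, 0, 1.5, 0.6],
  [0, 0, 0, -0.1, 0, 3, 0.6],
  [0, 0, 0, -0.1, 0, 4.1, 0.6],
  [0, 0, 0, -0.1, 0, 4.15, 0.6],
  [0, 0, 0, -0.1, 0, 4.15, 0.5],
])

```text
time_s: 2.75
eef_pos: [412.2, -288.2, 71.0]
ee_rot: [0.001, 0.574, 0.819, -0.0]
force: [0.3, -0.5, 0.3]
grip_width: 0.501
```

Run:
```python
from h import *
from rig import capture
import pickle
plan([411,-287,68],110)
c=capture("scene")
crop(c,235,235,320,315,8,"pics/s3.png")
```

```text
t 2.75 pos [ 412.2 -288.2   71. ] toolx yaw 109.99 tz [ 0.0017 -0.0021 -1.    ] F [ 0.3 -0.5  0.3] w 0.501
turn [ 0.0008  0.0026 -0.0002] shift cm [ 0.157 -0.066  0.302]
```

View pics/s3.png

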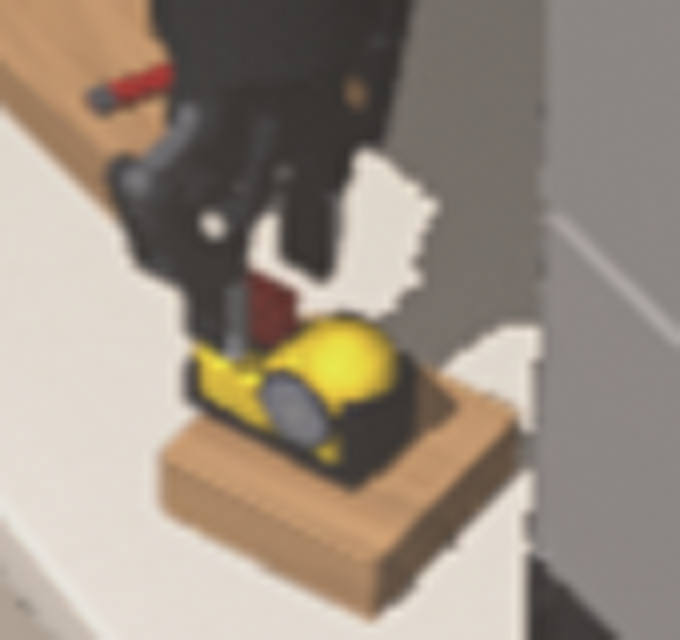

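The fingers straddle the red tab above the case's front part without touching it. I'll go down slightly and close.

>>> move_arm([
  [0, 0, 0, 0.05, 0, 0.1, 0.4],
  [0, 0, 0, 0.05, 0, 0.1, 0.2],
  [0, 0, 0, 0.05, 0, 0.1, 0.05],
  [0, 0, 0, 0.05, 0, 0.1, 0],
  [0, 0, 0, 0.05, 0, 0.1, 0],
], grip_force=40)

```text
time_s: 3.22
eef_pos: [412.3, -288.3, 71.0]
ee_rot: [0.002, 0.574, 0.819, -0.001]
force: [-2.3, -0.1, 6.7]
grip_width: 0.149
```

Run:
```python
from h import *
from rig import capture
import pickle
plan([411,-287,68],110)
c=capture("scene")
crop(c,235,235,320,315,8,"pics/s4.png")
c=capture("wrist")
crop(c,170,150,380,340,3,"pics/w4.png")
```

```text
t 3.22 pos [ 412.3 -288.3   71. ] toolx yaw 109.99 tz [ 0.0028 -0.0036 -1.    ] F [-2.3 -0.1  6.7] w 0.149
turn [ 0.0014  0.0044 -0.0002] shift cm [ 0.166 -0.081  0.301]
```

View pics/s4.png

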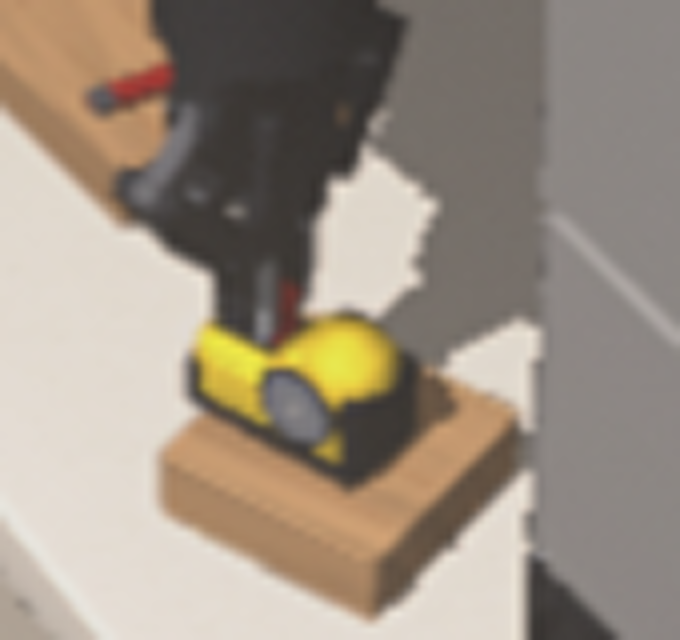

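View pics/w4.png

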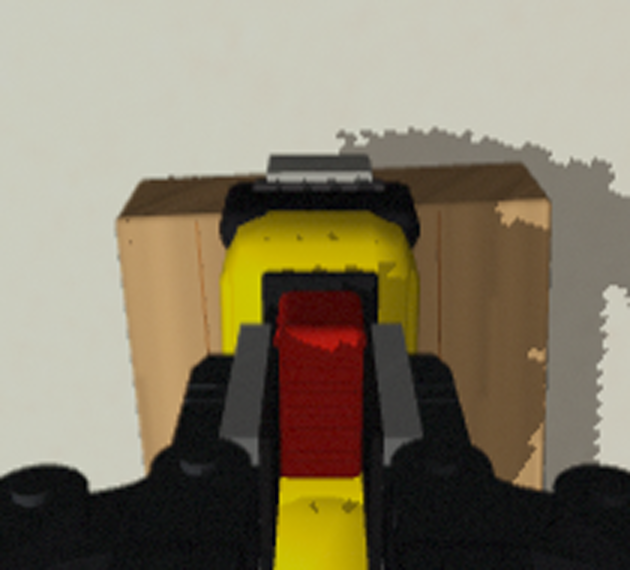

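>>> move_arm([
  [0, 0, 0, 0, 0, -0.3, 0],
  [0, 0, 0, 0, 0, -1.2, 0],
  [0, 0, 0, 0, 0, -3, 0],
  [0, 0, 0, 0, 0, -6, 0],
  [0, 0, 0, 0, 0, -8, 0],
])

```text
time_s: 3.73
eef_pos: [412.2, -288.0, 153.2]
ee_rot: [0.003, 0.574, 0.819, -0.001]
force: [1.1, 0.1, -4.8]
grip_width: 0.151
```

Run:
```python
from h import *
from rig import capture
import pickle
plan([480,240,150],92.5)
c=capture("scene")
crop(c,225,195,335,315,5,"pics/s5.png")
c=capture("wrist")
crop(c,170,150,380,340,3,"pics/w5.png")
```

```text
t 3.73 pos [ 412.2 -288.   153.2] toolx yaw 109.99 tz [ 0.0033 -0.004  -1.    ] F [ 1.1  0.1 -4.8] w 0.151
turn [0.0025 0.0046 0.3053] shift cm [47.297 24.423  0.13 ]
```

View pics/s5.png

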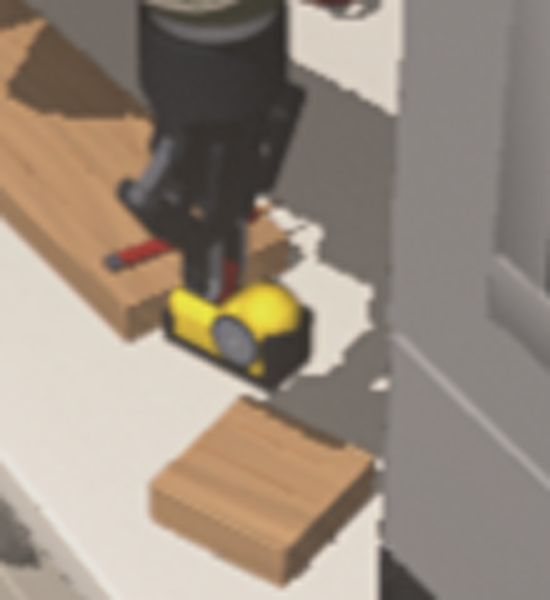

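View pics/w5.png

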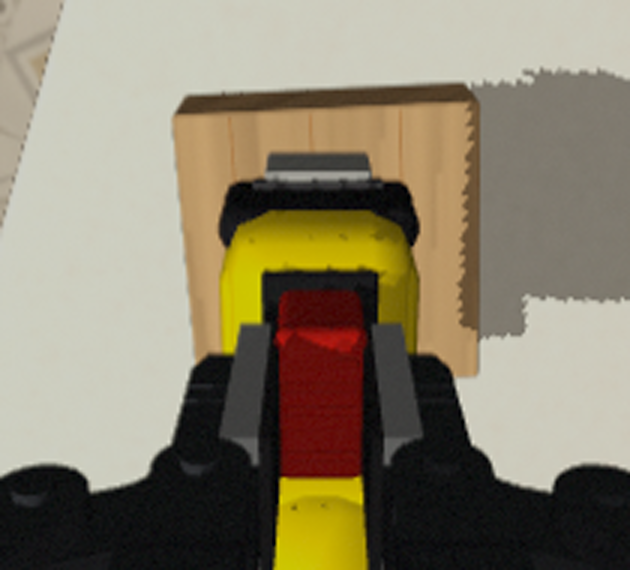

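The tape is lifted and hangs level, with the hook visible at the front and the offcut left behind. Now I carry it to the board's left end.

>>> move_arm([
  [0, 0, 0.03, 2, 1, 0, 0],
  [0, 0, 0.09, 5, 2.5, 0, 0],
  [0, 0, 0.15, 8.5, 4.5, 0, 0],
  [0, 0, 0.2, 12, 6.3, 0, 0],
  [0, 0, 0.25, 15.5, 8, 0, 0],
])

```text
time_s: 4.25
eef_pos: [434.5, -113.9, 151.7]
ee_rot: [0.004, 0.672, 0.74, -0.001]
force: [2.4, 0.2, -4.6]
grip_width: 0.15
```

Run:
```python
from h import *
plan([477,205,150],92.5)
```

```text
t 4.25 pos [ 434.5 -113.9  151.7] toolx yaw 95.48 tz [ 0.005  -0.0067 -1.    ] F [ 2.4  0.2 -4.6] w 0.15
turn [0.0045 0.0071 0.0521] shift cm [ 3.1335e+01  7.2760e+00 -2.3000e-02]
```

>>> move_arm([
  [0.004, 0.007, 0.01, 3, 0.8, 0, 0],
  [0.004, 0.007, 0.02, 6.5, 1.6, 0, 0],
  [0.004, 0.007, 0.03, 10, 2.4, 0, 0],
  [0.004, 0.007, 0.04, 13.5, 3.2, 0, 0],
  [0.004, 0.007, 0.052, 17, 4, 0, 0],
])

```text
time_s: 4.67
eef_pos: [457.2, 61.1, 149.5]
ee_rot: [-0.001, 0.692, 0.722, -0.0]
force: [0.4, -0.8, -3.9]
grip_width: 0.147
```

>>> move_arm([
  [0, 0, 0, 3, 0.7, 0, 0],
  [0, 0, 0, 6, 1.4, 0, 0],
  [0, 0, 0, 8.5, 2.0, 0, 0],
  [0, 0, 0, 10, 2.4, 0, 0],
  [0, 0, 0, 10, 2.4, 0, 0],
])

```text
time_s: 5.08
eef_pos: [476.3, 164.5, 148.0]
ee_rot: [-0.002, 0.691, 0.723, -0.001]
force: [-0.6, -1.0, -4.7]
grip_width: 0.151
```

Run:
```python
from h import *
from rig import capture
import pickle
plan([477,205,150],92.5)
c=capture("wrist");pickle.dump(c,open("w6.pkl","wb"))
crop(c,0,0,560,420,1.4,"pics/w6.png")
c=capture("top");pickle.dump(c,open("t6.pkl","wb"))
crop(c,120,180,320,290,4,"pics/t6.png")
```

```text
t 5.08 pos [476.3 164.5 148. ] toolx yaw 92.64 tz [-3.6e-03  9.0e-04 -1.0e+00] F [-0.6 -1.  -4.7] w 0.151
turn [-0.0036 -0.0011  0.0024] shift cm [ 4.042  0.254 -0.192]
```

View pics/w6.png

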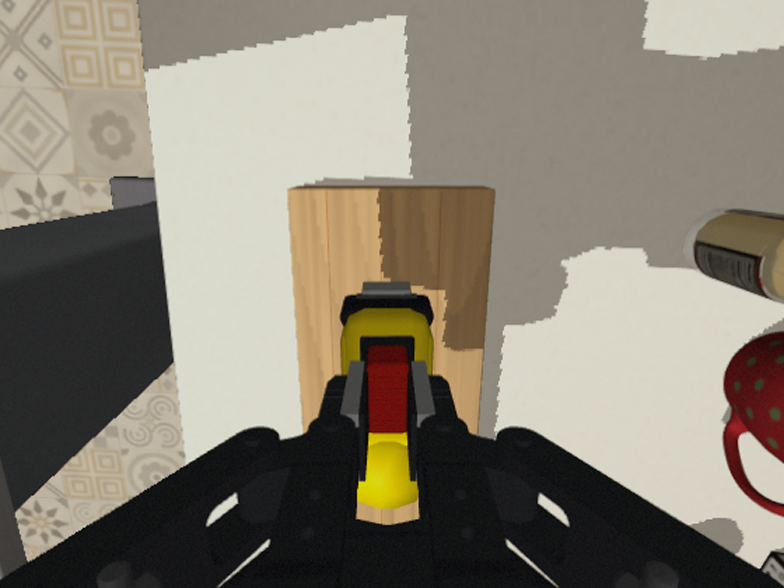

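View pics/t6.png

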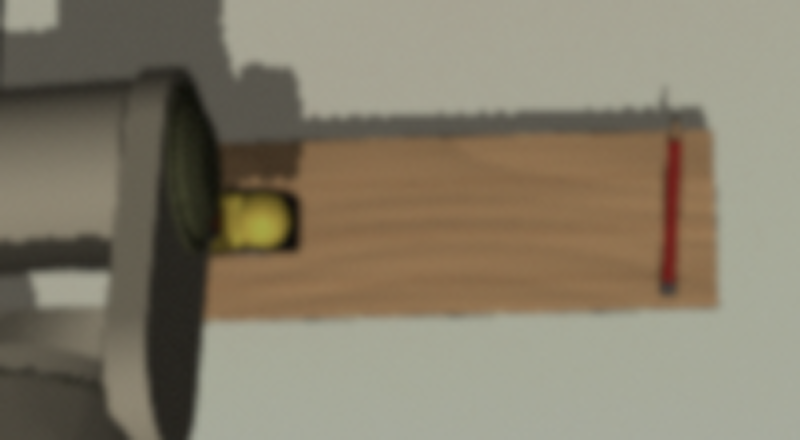

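The wrist view shows the board's left end at row ~187, columns 289–493, with the tape and hook (~(386,286)) over mid-board. Now I measure the end and the hook.

Run:
```python
from h import *
import pickle
c=pickle.load(open("w6.pkl","rb"))
crop(c,190,120,370,250,4.4,"pics/w6c.png")
```

```text
(no output)
```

View pics/w6c.png

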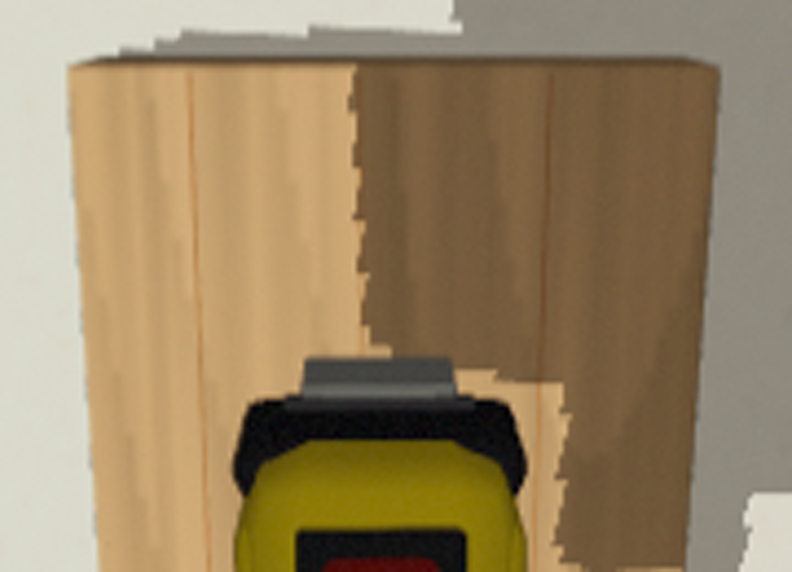

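Run:
```python
from h import *
import pickle
c=pickle.load(open("w6.pkl","rb"))
def P(x,y,z,o=(190,120),k=4.4): return ray(c,(x+.5)/k-.5+o[0],(y+.5)/k-.5+o[1],z).round(1)
print("end",P(70,66,30),P(718,66,30), "side left",P(100,560,30),"right",P(687,560,30))
for z in (90,94,98): print("hook bot",z,P(303,358,z),P(452,358,z))
for z in (106,110): print("hook top edge",z,P(290,398,z),P(460,396,z))
for z in (108,): print("case front",z,P(250,405,z),P(515,402,z))
```

```text
end [415.9 222.6  30. ] [533.9 228.2  30. ] side left [420.  125.1  30. ] right [539.1 130.8  30. ]
hook bot 90 [463.  185.9  90. ] [485.2 187.   90. ]
hook bot 94 [463.2 187.   94. ] [485. 188.  94.]
hook bot 98 [463.4 188.1  98. ] [484.7 189.1  98. ]
hook top edge 106 [462.2 184.5 106. ] [485.7 185.9 106. ]
hook top edge 110 [462.4 185.7 110. ] [485.4 187.1 110. ]
case front 108 [456.8 183.8 108. ] [493.1 186.  108. ]
```

Run:
```python
from h import *
plan([475.5,215.5,90],92.5)
```

```text
t 5.18 pos [476.2 162.1 148.2] toolx yaw 92.53 tz [-0.004 -0.    -1.   ] F [ 0.5  0.4 -5.1] w 0.147
turn [-0.004  -0.0001  0.0006] shift cm [5.336 0.193 5.824]
```

>>> move_arm([
  [-0.004, 0, 0, 2, 0.1, 0.5, 0],
  [-0.004, 0, 0, 4.5, 0.18, 1.5, 0],
  [-0.004, 0, 0, 5.35, 0.18, 3.5, 0],
  [-0.004, 0, 0, 5.35, 0.18, 5.5, 0],
  [-0.004, 0, 0, 5.35, 0.18, 5.8, 0],
])

```text
time_s: 5.6
eef_pos: [473.3, 214.6, 86.8]
ee_rot: [-0.002, 0.691, 0.722, -0.003]
force: [-0.6, -0.3, -4.4]
grip_width: 0.153
```

>>> move_arm([
  [0, 0, 0, 0, 0, 0.5, 0],
  [0, 0, 0, 0, 0, 0.9, 0],
  [0, 0, 0, 0, 0, 0.9, 0],
])

```text
time_s: 5.85
eef_pos: [473.2, 213.9, 77.6]
ee_rot: [-0.002, 0.692, 0.722, -0.003]
force: [-0.1, -0.7, -4.4]
grip_width: 0.152
```

Run:
```python
from h import *
from rig import capture
import pickle
plan([475.5,215.5,75],92.5)
c=capture("wrist");pickle.dump(c,open("w7.pkl","wb"))
crop(c,160,120,380,280,3.6,"pics/w7.png")
c=capture("scene")
crop(c,170,150,290,260,5.4,"pics/s7.png")
```

```text
t 5.85 pos [473.2 213.9  77.6] toolx yaw 92.45 tz [-0.0071 -0.0016 -1.    ] F [-0.1 -0.7 -4.4] w 0.152
turn [-0.0072  0.0013 -0.0008] shift cm [0.149 0.241 0.256]
```

View pics/w7.png

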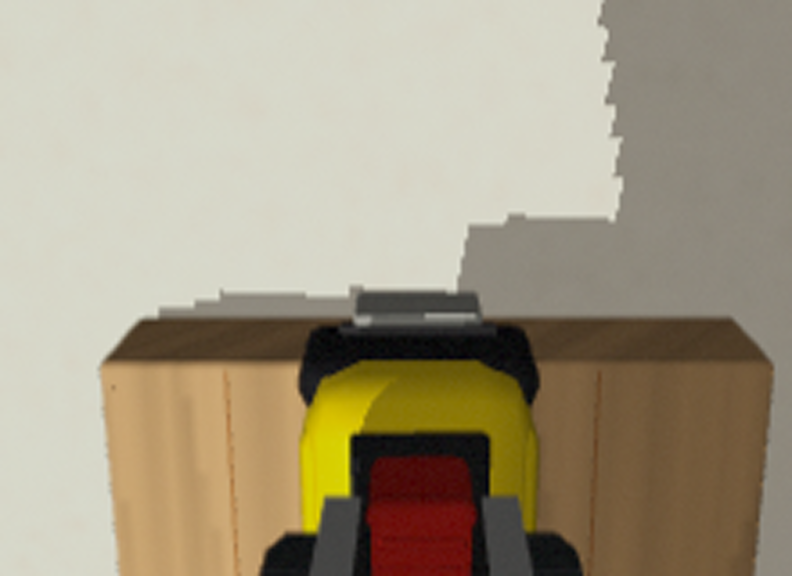

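View pics/s7.png

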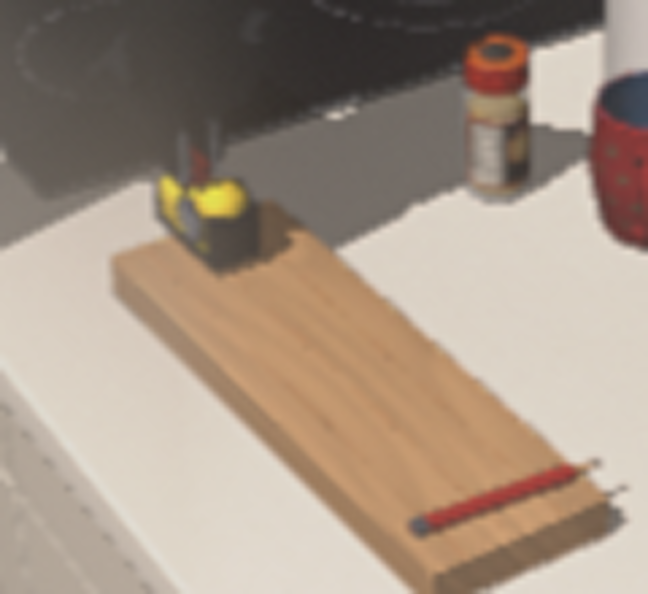

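The hook is beyond the board's end face, with its outer edge at row ~290 against the top edge at ~362. The case is just above the board, so I lower it gently.

>>> move_arm([
  [-0.007, 0.001, 0, 0.1, 0.1, 0.08, 0],
  [-0.007, 0.001, 0, 0.1, 0.1, 0.16, 0],
])

```text
time_s: 6.12
eef_pos: [475.2, 215.4, 77.5]
ee_rot: [0.001, 0.692, 0.722, 0.001]
force: [-0.1, -1.1, -4.0]
grip_width: 0.152
```

>>> move_arm([
  [0, 0, 0, 0, 0, 0.1, 0],
  [0, 0, 0, 0, 0, 0.1, 0],
])

```text
time_s: 6.28
eef_pos: [475.2, 215.4, 76.7]
ee_rot: [0.001, 0.692, 0.722, 0.002]
force: [-0.3, 0.3, -4.1]
grip_width: 0.149
```

>>> move_arm([
  [0, 0, 0, 0, 0, 0.1, 0],
  [0, 0, 0, 0, 0, 0.1, 0],
])

```text
time_s: 6.45
eef_pos: [475.2, 215.4, 75.6]
ee_rot: [0.001, 0.692, 0.722, 0.002]
force: [-0.8, 0.7, -5.2]
grip_width: 0.152
```

>>> move_arm([
  [0, 0, 0, 0, 0, 0.1, 0],
  [0, 0, 0, 0, 0, 0.1, 0],
])

```text
time_s: 6.62
eef_pos: [475.1, 215.4, 74.4]
ee_rot: [0.001, 0.692, 0.722, 0.001]
force: [0.2, -0.1, -4.5]
grip_width: 0.152
```

Run:
```python
from h import *
plan([475.5,215.5,75],92.5)
```

```text
t 6.62 pos [475.1 215.4  74.4] toolx yaw 92.47 tz [ 3.6e-03  5.0e-04 -1.0e+00] F [ 0.2 -0.1 -4.5] w 0.152
turn [ 0.0037 -0.0004 -0.0005] shift cm [ 0.008  0.038 -0.059]
```

>>> move_arm([
  [0.003, 0, 0, 0, 0, 0.07, 0],
  [0.003, 0, 0, 0, 0, 0.07, 0],
])

```text
time_s: 6.78
eef_pos: [475.1, 215.4, 73.6]
ee_rot: [-0.0, 0.692, 0.722, 0.0]
force: [-1.1, -0.4, -3.9]
grip_width: 0.152
```

>>> move_arm([
  [0, 0, 0, 0, 0, 0.07, 0],
  [0, 0, 0, 0, 0, 0.07, 0],
])

```text
time_s: 6.95
eef_pos: [475.0, 215.4, 72.7]
ee_rot: [-0.0, 0.692, 0.722, 0.0]
force: [-0.0, -0.3, -4.4]
grip_width: 0.147
```

Run:
```python
from h import *
plan([475.5,215.5,75],92.5)
```

```text
t 6.95 pos [475.  215.4  72.7] toolx yaw 92.47 tz [ 0.e+00  3.e-04 -1.e+00] F [-0.  -0.3 -4.4] w 0.147
turn [ 0.     -0.0003 -0.0006] shift cm [ 0.01   0.047 -0.227]
```

>>> move_arm([
  [0, 0, 0, 0, 0, 0.07, 0],
  [0, 0, 0, 0, 0, 0.07, 0],
])

```text
time_s: 7.12
eef_pos: [475.0, 215.4, 71.9]
ee_rot: [-0.0, 0.692, 0.722, 0.0]
force: [1.0, -0.7, -5.1]
grip_width: 0.151
```

>>> move_arm([
  [0, 0, 0, 0, 0, 0.07, 0],
  [0, 0, 0, 0, 0, 0.07, 0],
])

```text
time_s: 7.28
eef_pos: [475.1, 215.5, 71.4]
ee_rot: [-0.0, 0.692, 0.722, 0.0]
force: [-0.7, 0.0, -0.9]
grip_width: 0.15
```

Run:
```python
from h import *
from rig import capture
plan([475.5,215.5,75],92.5)
c=capture("scene")
crop(c,180,160,240,220,9,"pics/s8.png")
```

```text
t 7.28 pos [475.1 215.5  71.4] toolx yaw 92.47 tz [ 2.e-04  4.e-04 -1.e+00] F [-0.7  0.  -0.9] w 0.15
turn [ 0.0002 -0.0004 -0.0005] shift cm [ 0.003  0.043 -0.363]
```

View pics/s8.png

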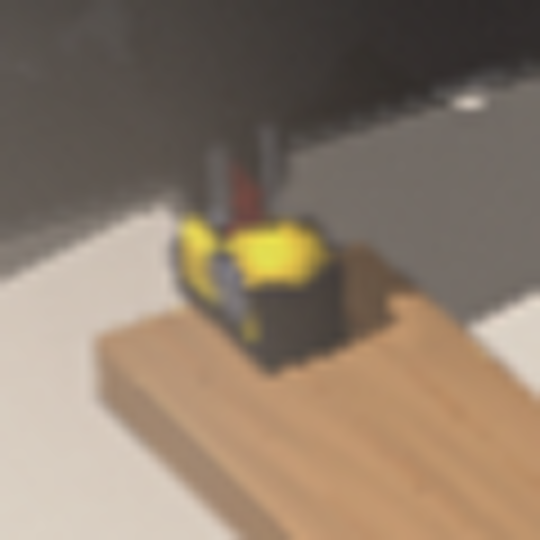

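Contact: the force fell from −4.4 to −0.9 N. Now I draw back slowly.

>>> move_arm([
  [0, 0, 0, -0.5, 0, 0.02, 0],
  [0, 0, 0, -1, 0, 0.02, 0],
  [0, 0, 0, -1.6, 0, 0.02, 0],
  [0, 0, 0, -2.2, 0, 0.02, 0],
  [0, 0, 0, -2.8, 0, 0.02, 0],
])

```text
time_s: 7.75
eef_pos: [476.4, 187.0, 71.4]
ee_rot: [-0.0, 0.692, 0.722, 0.001]
force: [0.0, 5.9, 0.2]
grip_width: 0.148
```

Run:
```python
from h import *
from rig import capture
plan([475.5,215.5,71],92.5)
c=capture("wrist")
crop(c,160,120,380,280,3.6,"pics/w9.png")
```

```text
t 7.75 pos [476.4 187.   71.4] toolx yaw 92.45 tz [ 7.e-04  1.e-03 -1.e+00] F [0.  5.9 0.2] w 0.148
turn [ 0.0008 -0.001  -0.0008] shift cm [2.847 0.029 0.042]
```

View pics/w9.png

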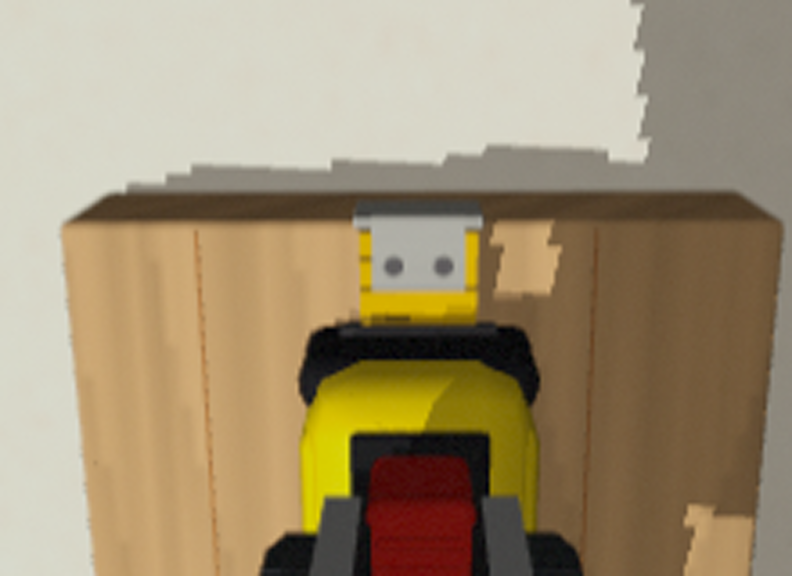

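The hook has caught the end (row ~215), and about 17 mm of blade is out. I check that the board isn't being dragged.

>>> move_arm([
  [0, 0, 0, -0.3, 0, -0.02, 0],
  [0, 0, 0, -0.8, 0, -0.02, 0],
  [0, 0, 0, -1.3, 0, -0.02, 0],
  [0, 0, 0, -1.8, 0, -0.02, 0],
  [0, 0, 0, -1.8, 0, -0.02, 0],
])

```text
time_s: 8.22
eef_pos: [477.4, 167.2, 71.6]
ee_rot: [0.0, 0.692, 0.722, 0.0]
force: [0.6, 1.3, -1.2]
grip_width: 0.153
```

Run:
```python
from h import *
from rig import capture
import pickle
plan([475.5,215.5,71],92.5)
c=capture("wrist");pickle.dump(c,open("w10.pkl","wb"))
crop(c,160,100,380,260,3.6,"pics/w10.png")
c=capture("top");crop(c,120,180,320,290,4,"pics/t10.png")
```

```text
t 8.22 pos [477.4 167.2  71.6] toolx yaw 92.4 tz [ 4.e-04 -2.e-04 -1.e+00] F [ 0.6  1.3 -1.2] w 0.153
turn [ 0.0004  0.0002 -0.0018] shift cm [4.838 0.016 0.055]
```

View pics/w10.png

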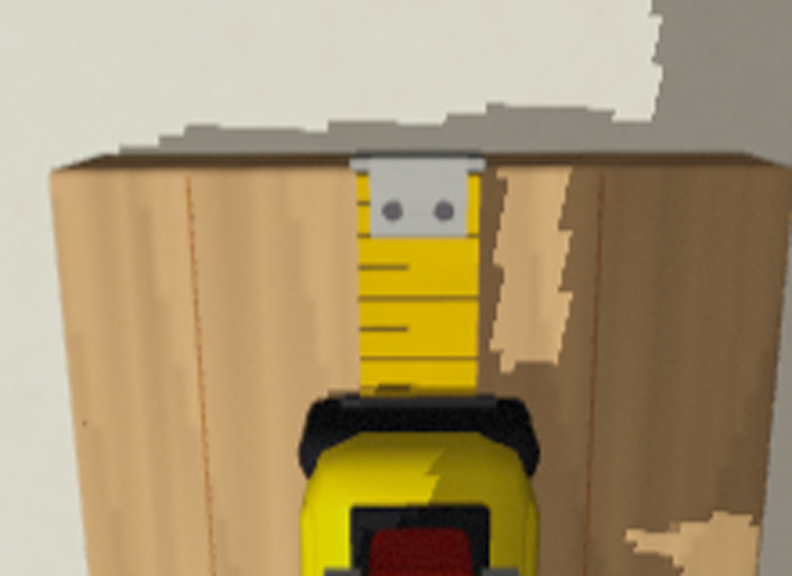

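View pics/t10.png

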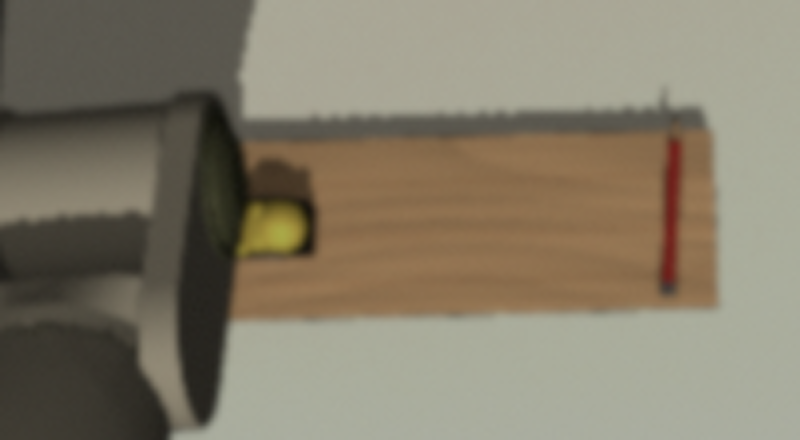

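The blade is drawing out freely with the hook on the end (row ~165) and the board unmoved, so I continue. The target TCP is about (484.6, 3.6).

>>> move_arm([
  [0, 0, -0.001, -0.7, 0, 0, 0],
  [0, 0, -0.001, -1.8, 0, 0, 0],
  [0, 0, -0.001, -3, 0.0, 0, 0],
  [0, 0, -0.001, -4.2, 0, 0, 0],
  [0, 0, -0.001, -5.4, 0, 0, 0],
])

```text
time_s: 8.73
eef_pos: [479.5, 112.7, 71.5]
ee_rot: [0.0, 0.692, 0.722, -0.0]
force: [-0.2, 4.4, -2.9]
grip_width: 0.154
```

Run:
```python
from h import *
plan([484.6,3.6,71.4],92.5)
```

```text
t 8.73 pos [479.5 112.7  71.5] toolx yaw 92.47 tz [ 0.e+00 -1.e-04 -1.e+00] F [-0.2  4.4 -2.9] w 0.154
turn [ 0.      0.0001 -0.0006] shift cm [-1.0922e+01  4.3000e-02  7.0000e-03]
```

>>> move_arm([
  [0, 0, 0, -1.2, 0, 0.01, 0],
  [0, 0, 0, -2.4, 0, 0.01, 0],
  [0, 0, 0, -3.6, 0.02, 0.01, 0],
  [0, 0, 0, -4.8, 0.02, 0.01, 0],
  [0, 0, 0, -6, 0.02, 0.01, 0],
])

```text
time_s: 9.15
eef_pos: [482.0, 51.6, 71.3]
ee_rot: [-0.0, 0.692, 0.722, -0.0]
force: [0.1, 4.2, -1.2]
grip_width: 0.151
```

>>> move_arm([
  [0, 0, 0, -1.2, 0, 0.03, 0],
  [0, 0, 0, -2.2, 0, 0.03, 0],
  [0, 0, 0, -3, 0.02, 0.03, 0],
  [0, 0, 0, -3.5, 0.02, 0.03, 0],
  [0, 0, 0, -3.5, 0.02, 0.03, 0],
])

```text
time_s: 9.57
eef_pos: [483.7, 15.1, 71.3]
ee_rot: [0.0, 0.692, 0.722, -0.0]
force: [-0.2, 0.7, 2.1]
grip_width: 0.143
```

Run:
```python
from h import *
from rig import capture
import pickle
plan([484.6,3.6,71.4],92.5)
c=capture("wrist");pickle.dump(c,open("w11.pkl","wb"))
crop(c,0,0,560,420,1.4,"pics/w11.png")
c=capture("scene");crop(c,180,160,300,260,6,"pics/s11.png")
```

```text
t 9.57 pos [483.7  15.1  71.3] toolx yaw 92.38 tz [-4.e-04 -6.e-04 -1.e+00] F [-0.2  0.7  2.1] w 0.143
turn [-0.0004  0.0006 -0.0021] shift cm [-1.154  0.041 -0.008]
```

View pics/w11.png

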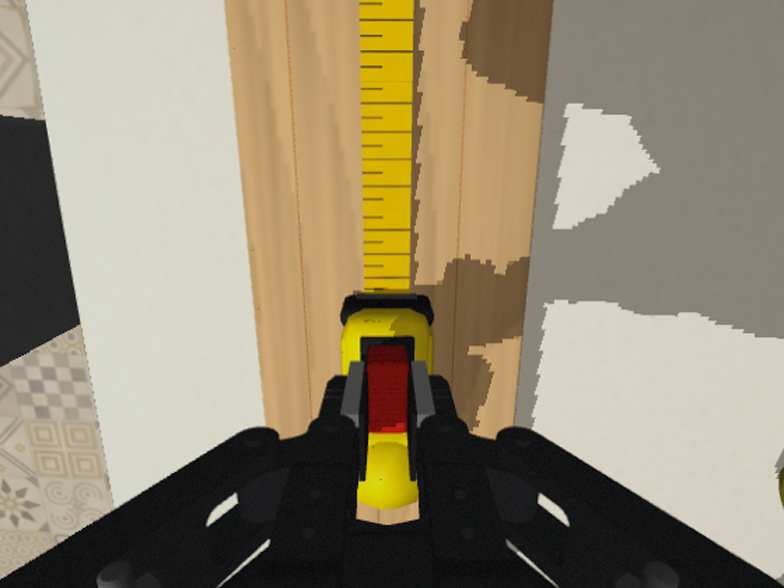

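View pics/s11.png

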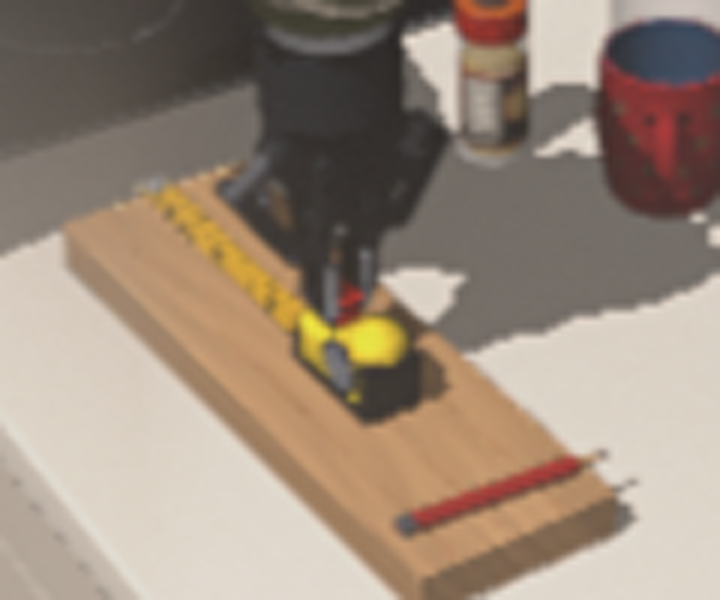

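The blade is about 188 mm out and straight along the board, and the scene is otherwise undisturbed. I check against the blade's own graduations (10 mm lines).

Run:
```python
from h import *
import pickle
c=pickle.load(open("w11.pkl","rb"))
crop(c,225,120,325,230,5.4,"pics/w11c.png")
a=pickle.load(open("w10.pkl","rb"))
P=lambda x,y,z:ray(a,(x+.5)/3.6-.5+160,(y+.5)/3.6-.5+100,z).round(1)
print("end",P(53,170,30),P(788,170,30),"marks",[P(419,r,34.5).tolist() for r in (236,298,358,396)])
```

```text
end [416.2 223.1  30. ] [533.1 228.1  30. ] marks [[474.8, 215.7, 34.5], [475.2, 205.8, 34.5], [475.6, 195.9, 34.5], [475.9, 189.4, 34.5]]
```

View pics/w11c.png

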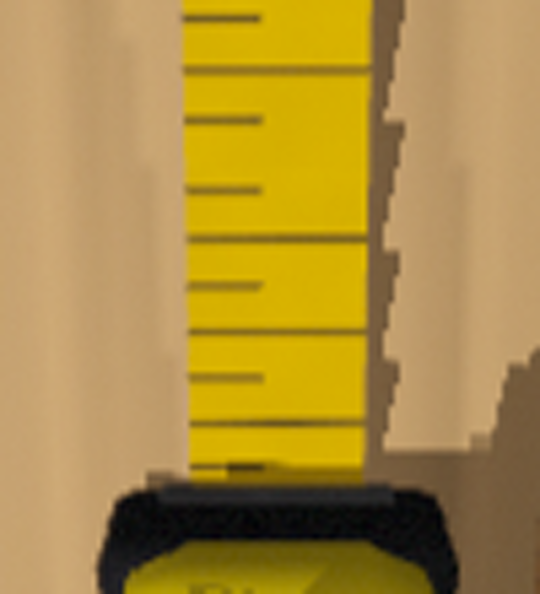

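>>> move_arm([
  [0, 0, 0, -0.5, 0.02, 0, 0],
  [0, 0, 0, -1, 0.03, 0, 0],
  [0, 0, 0, -1.25, 0.03, 0, 0],
  [0, 0, 0, -1.25, 0.03, 0, 0],
])

```text
time_s: 10.0
eef_pos: [484.5, 3.2, 71.3]
ee_rot: [0.0, 0.692, 0.722, -0.0]
force: [-1.0, 1.9, 1.3]
grip_width: 0.148
```

Run:
```python
from h import *
from rig import capture
import pickle
plan([484.6,2.6,71.4],92.5)
c=capture("wrist");pickle.dump(c,open("w12.pkl","wb"))
crop(c,225,120,325,230,5.4,"pics/w12c.png")
c=capture("top");pickle.dump(c,open("t12.pkl","wb"))
crop(c,140,190,310,280,4.5,"pics/t12.png")
```

```text
t 10.0 pos [484.5   3.2  71.3] toolx yaw 92.43 tz [-4.e-04 -7.e-04 -1.e+00] F [-1.   1.9  1.3] w 0.148
turn [-0.0005  0.0007 -0.0013] shift cm [-0.064  0.009 -0.012]
```

View pics/w12c.png

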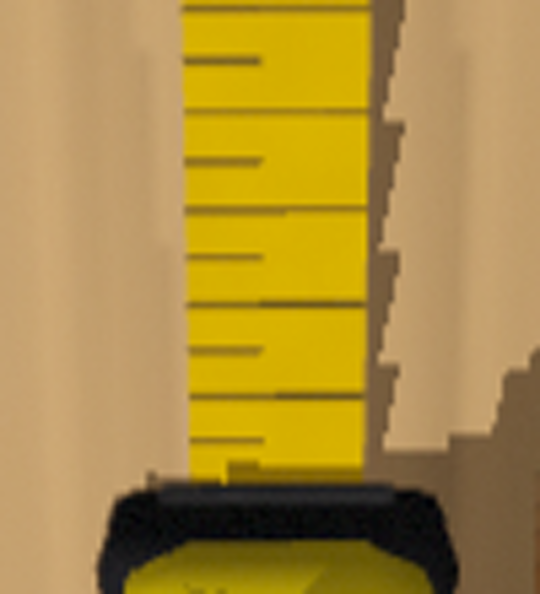

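View pics/t12.png

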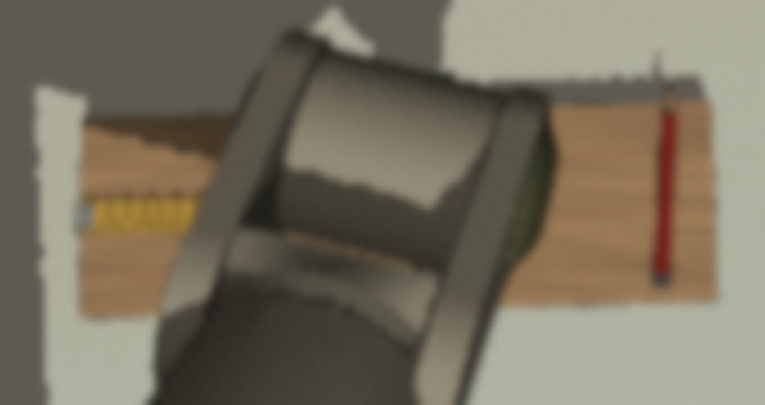

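The graduations read about 199.4 mm (last 10 mm line, taken as 190, sits 9.4 mm from the slot). The arm's position says about 200.4 mm. The hook is at the end at (84,217) in the top crop, and the board's right end hasn't moved. Next I press the lock gradually.

>>> move_arm([
  [0, 0, 0, 0, 0, 0.05, 0],
  [0, 0, 0, 0, 0, 0.12, 0],
  [0, 0, 0, 0, 0, 0.2, 0],
  [0, 0, 0, 0, 0, 0.28, 0],
], grip_force=60)

```text
time_s: 10.43
eef_pos: [484.5, 3.3, 68.8]
ee_rot: [0.001, 0.692, 0.722, -0.001]
force: [-3.3, 1.4, 6.1]
grip_width: 0.142
```

>>> move_arm([
  [0, 0, 0, 0, 0, 0.06, 0],
  [0, 0, 0, 0, 0, 0.14, 0],
  [0, 0, 0, 0, 0, 0.2, 0],
])

```text
time_s: 10.68
eef_pos: [484.5, 3.3, 67.2]
ee_rot: [0.001, 0.692, 0.722, -0.001]
force: [-3.9, 2.2, 8.6]
grip_width: 0.143
```

Run:
```python
from h import *
plan([484.6,3.2,65.8],92.5)
```

```text
t 10.68 pos [484.5   3.3  67.2] toolx yaw 92.49 tz [-2.e-04 -2.e-03 -1.e+00] F [-3.9  2.2  8.6] w 0.143
turn [-0.0002  0.002  -0.0001] shift cm [-0.012  0.009  0.138]
```

>>> move_arm([
  [0, 0.002, 0, 0, 0, 0.06, 0],
  [0, 0.002, 0, 0, 0, 0.12, 0],
  [0, 0.002, 0, 0, 0, 0.17, 0],
])

```text
time_s: 10.93
eef_pos: [484.5, 3.3, 66.0]
ee_rot: [0.0, 0.691, 0.722, -0.0]
force: [-4.4, 2.7, 10.8]
grip_width: 0.145
```

Run:
```python
from h import *
plan([484.6,3.2,65.8],92.5)
```

```text
t 10.93 pos [484.5   3.3  66. ] toolx yaw 92.51 tz [-2.e-04 -4.e-04 -1.e+00] F [-4.4  2.7 10.8] w 0.145
turn [-0.0002  0.0004  0.0002] shift cm [-0.012  0.01   0.021]
```

>>> move_arm([
  [0, 0, 0, 0, 0, 0.06, 0],
  [0, 0, 0, 0, 0, 0.12, 0],
])

```text
time_s: 11.1
eef_pos: [484.5, 3.3, 65.6]
ee_rot: [0.0, 0.691, 0.723, -0.0]
force: [-7.5, 2.4, 20.0]
grip_width: 0.145
```

>>> move_arm([
  [0, 0, 0, 0, 0, 0.05, 0],
  [0, 0, 0, 0, 0, 0.05, 0],
])

```text
time_s: 11.27
eef_pos: [484.4, 3.3, 65.7]
ee_rot: [0.0, 0.691, 0.723, -0.001]
force: [-4.1, 1.7, 9.2]
grip_width: 0.142
```

Run:
```python
from h import *
from rig import capture
import pickle
plan([484.6,3.2,65.8],92.5)
c=capture("wrist")
crop(c,180,120,370,310,3,"pics/w13.png")
```

```text
t 11.27 pos [484.4   3.3  65.7] toolx yaw 92.57 tz [-1.0e-04 -1.3e-03 -1.0e+00] F [-4.1  1.7  9.2] w 0.142
turn [-0.0002  0.0013  0.0012] shift cm [-0.015  0.016 -0.013]
```

View pics/w13.png

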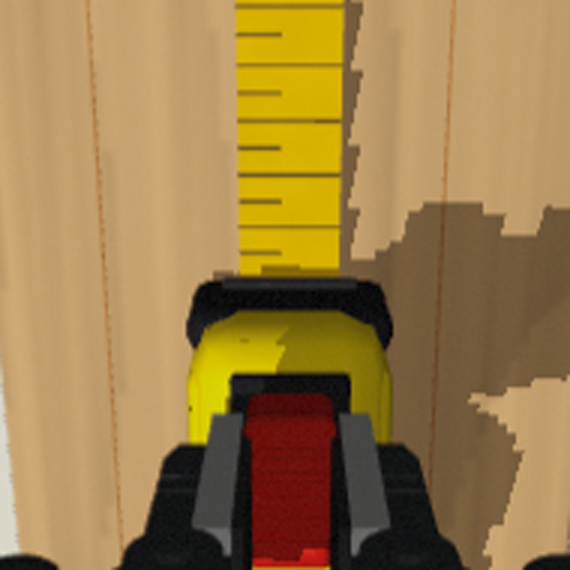

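The stop was reached: travel 5.6 mm, with a 20 N peak. I ease the load before opening.

>>> move_arm([
  [0, 0.001, 0, 0, -0.02, -0.01, 0],
  [0, 0.001, 0, 0, -0.02, -0.02, 0],
])

```text
time_s: 11.48
eef_pos: [484.4, 3.4, 65.9]
ee_rot: [0.0, 0.691, 0.723, -0.0]
force: [0.5, 1.7, 1.2]
grip_width: 0.141
```

Run:
```python
from h import *
plan([484.6,3.2,65.8],92.5)
```

```text
t 11.48 pos [484.4   3.4  65.9] toolx yaw 92.58 tz [ 3.e-04 -5.e-04 -1.e+00] F [0.5 1.7 1.2] w 0.141
turn [0.0003 0.0005 0.0013] shift cm [-0.017  0.023  0.014]
```

Forces are near zero, so I release by opening in place.

>>> move_arm([
  [0, 0, 0, 0, 0, 0.02, 0.2],
  [0, 0, 0, 0, 0, 0.02, 0.3],
  [0, 0, 0, 0, 0, 0.02, 0.4],
  [0, 0, 0, 0, 0, 0, 0.45],
  [0, 0, 0, 0, 0, 0, 0.45],
])

```text
time_s: 11.9
eef_pos: [484.4, 3.3, 65.9]
ee_rot: [0.0, 0.691, 0.723, -0.0]
force: [0.4, -1.0, -0.1]
grip_width: 0.451
```

Run:
```python
from h import *
from rig import capture
plan([484.6,3.2,65.8],92.5)
c=capture("wrist")
crop(c,180,120,370,310,3,"pics/w14.png")
```

```text
t 11.9 pos [484.4   3.3  65.9] toolx yaw 92.58 tz [ 3.e-04 -6.e-04 -1.e+00] F [ 0.4 -1.  -0.1] w 0.451
turn [0.0002 0.0006 0.0014] shift cm [-0.01   0.023  0.011]
```

View pics/w14.png

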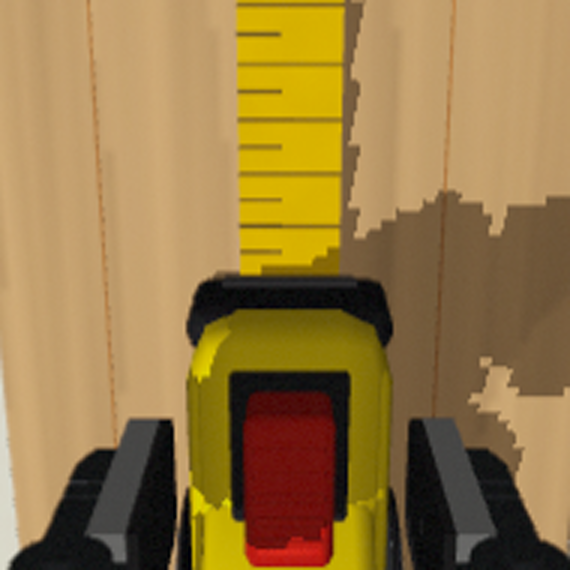

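Released. The case stayed put and the lock sits low. Now I retreat straight up.

>>> move_arm([
  [0, 0, 0, 0, 0, -1, 0.45],
  [0, 0, 0, 0, 0, -3, 0.45],
  [0, 0, 0, 0, 0, -6, 0.45],
  [0, 0, 0, 0, 0, -10, 0.45],
  [0, 0, 0, 0, 0, -13, 0.45],
])

```text
time_s: 12.37
eef_pos: [484.4, 3.3, 199.3]
ee_rot: [0.001, 0.691, 0.723, 0.0]
force: [1.2, 1.2, -0.8]
grip_width: 0.446
```

>>> move_arm([
  [0, 0, 0, 3, 0, 0, 0.45],
  [0, 0, 0, 6.5, 0, 0, 0.45],
  [0, 0, 0, 9, 0, 0, 0.45],
  [0, 0, 0, 10, 0, 0, 0.45],
  [0, 0, 0, 10, 0, 0, 0.45],
])

```text
time_s: 12.78
eef_pos: [479.7, 104.7, 199.8]
ee_rot: [0.001, 0.69, 0.724, 0.001]
force: [1.0, -0.7, -0.5]
grip_width: 0.453
```

Run:
```python
from h import *
from rig import capture
import pickle
plan([484.6,3.2,200],92.5)
c=capture("wrist");pickle.dump(c,open("w15.pkl","wb"))
crop(c,0,0,560,420,1.4,"pics/w15.png")
c=capture("scene");crop(c,180,130,310,260,4.5,"pics/s15.png")
```

```text
t 12.78 pos [479.7 104.7 199.8] toolx yaw 92.74 tz [ 0.003  -0.0011 -1.    ] F [ 1.  -0.7 -0.5] w 0.453
turn [0.003  0.0012 0.0042] shift cm [-1.0164e+01  6.0000e-03 -9.0000e-03]
```

View pics/w15.png

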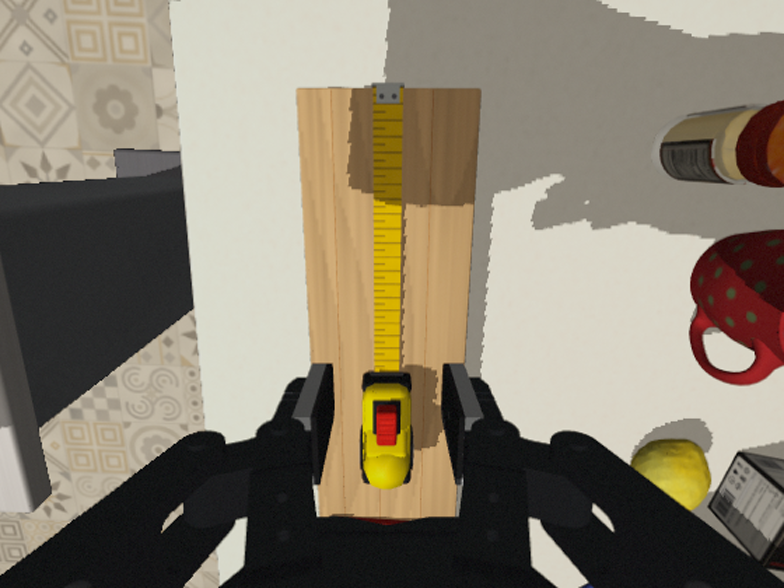

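View pics/s15.png

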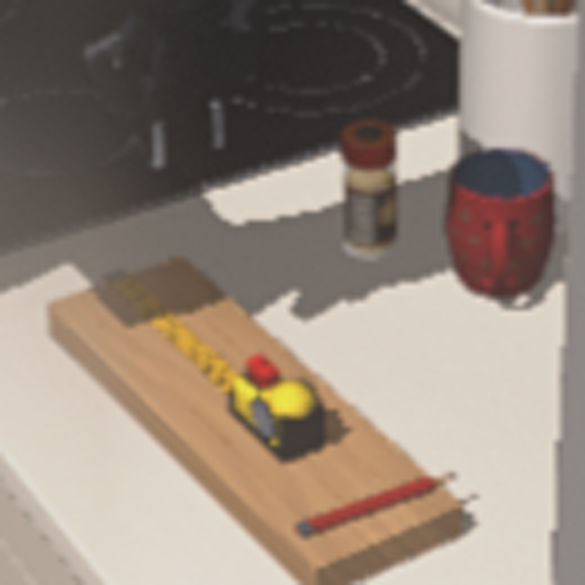

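The whole tape lies straight on the board, with the hook over the end at (388,85) and the case front at (387,374). Final measurement:

Run:
```python
from h import *
import pickle
c=pickle.load(open("w15.pkl","rb"))
crop(c,205,45,350,85,5.4,"pics/w15a.png")
crop(c,235,60,315,150,6.5,"pics/w15d.png")
crop(c,235,180,315,290,5.4,"pics/w15b.png")
```

```text
(no output)
```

View pics/w15a.png

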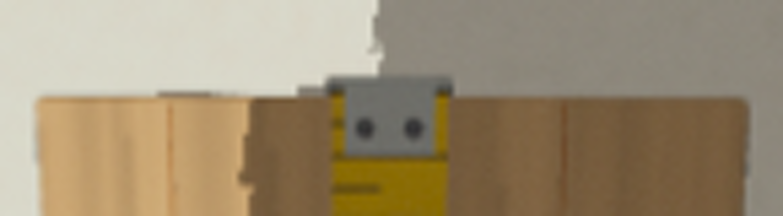

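View pics/w15b.png

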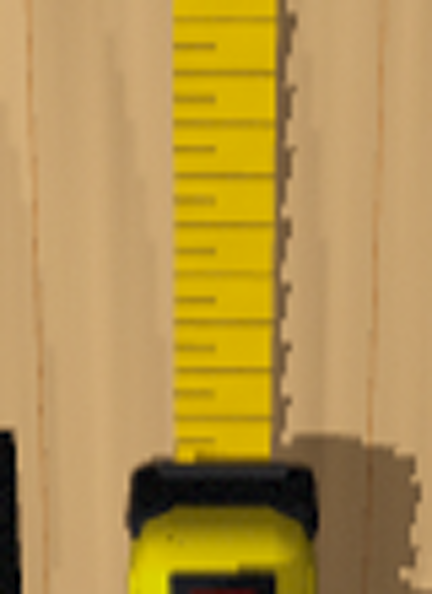

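Run:
```python
from h import *
import pickle
c=pickle.load(open("w15.pkl","rb"))
P=lambda x,y,z,o,k=5.4:ray(c,(x+.5)/k-.5+o[0],(y+.5)/k-.5+o[1],z)
e1,e2=P(38,97,30,(205,45)),P(748,99,30,(205,45))
m=(e1+e2)/2;d=e2-e1;n=np.array([-d[1],d[0]])/np.hypot(*d[:2]);
if n[1]<0:n=-n
print("end",e1.round(1),e2.round(1),"normal yaw",np.degrees(np.arctan2(n[1],n[0])))
g=lambda p:np.dot(n,(m-p)[:2]).round(1)
print("hook top outer",g(P(390,76,36,(205,45))),"inner-ish",g(P(333,95,34.5,(205,45))),"1cm",g(P(390,156,34.5,(205,45))))
print("front",g(P(225,462,34.5,(235,180))),"last mark",g(P(225,418,34.5,(235,180))))
a,b=P(133,490,45,(235,180)),P(318,490,45,(235,180));print("case yaw normal",np.degrees(np.arctan2(-(b-a)[0],(b-a)[1]))%180+0, (b-a).round(1))
ctr=P(225,462,34.5,(235,180))[:2];h=P(390,90,34.5,(205,45))[:2];v=h-ctr;print("blade yaw",np.degrees(np.arctan2(v[1],v[0])))
```

```text
end [415.8 222.4  30. ] [534.2 227.9  30. ] normal yaw 92.64241514702039
hook top outer -2.4 inner-ish 0.3 1cm 9.5
front 199.4 last mark 189.8
case yaw normal 92.66529480974025 [35.8  1.7  0. ]
blade yaw 92.60509926271664
```

The blade is 199.4 mm out, the hook is on the end to within about 0.5 mm, the tape is aligned to within 0.1°, and the arm is clear. Handing in.

```bash
python3 -c "
from rig import job
print(job.finish_job())"
```

```text
the job is handed in; nothing more can be done
None
```

The tape is hooked over the board's left end, drawn out to 20 cm, locked and left lying straight along the board. I handed the job in at about 13 s, and no verdict was reported.

I picked the yellow tape off its offcut by the lock tab and set it on the board with the hook beyond the end. Then I drew the case back, pressed the lock to its stop, let go and lifted clear.

**Last checks:**
- **Blade length:** about 199.4 mm from the final picture. The arm's position at the time of locking gave about 200.4 mm, and one earlier reading of the blade marks implied about 198.4 mm. All are within the 4 mm allowed.
- **Hook:** its inner face is within about 0.5 mm of the board's end.
- **Alignment:** the case and blade are within about 0.1° of the board's direction.
- **Lock:** the tab went down about 5.6 mm. The press peaked at 20 N when it reached the stop, and the case stayed put after release.
- **Board:** its left end measured the same place as before, within about 1 mm. The pencil, mug, spice jar and lemon looked undisturbed, but I did not measure them.

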